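# Load and clamp the ham in the tilted carving vice

### The arm

A 7-joint arm with a two-finger parallel gripper is mounted at the origin on the work surface. World frame = base frame: x ahead of the robot, y to its left, z up, the work surface at z = 0. Lengths are in m, angles in rad, forces in N, time in s.
With the tool pointing down it reaches from about 0.4 to 0.875 m from the base axis. Payload 6.5 kg.
Tool frame: the origin (TCP) lies midway between the tips of the shut fingers; the grasp point (between the pads) lies 19 mm behind it; z points along the fingers, y is the line along which they close (so a half turn about z gives the same grasp; the last joint's range is limited). The gripper opens to 85 mm and grips with 20 to 120 N. Pads are 22 mm wide; open, the fingers measure 114 mm over their backs; the gripper's body (76 mm by 85 mm) begins 54 mm behind the grasp point. The pads swing forward as they close: fully open they stand 13 mm farther back than shut.
Start: joints at [1.201, 0.536, -0.004, 1.538, 0.003, 1.067, -0.071], TCP at [0.194, -0.62, 0.231] pointing down, gripper open.
Joint ranges: [-2.7, 2.7], [-0.37, 2.16], [-1.27, 1.26], [0.24, 2.4], [-1.31, 4.45], [0.19, 1.91], [-2.76, 2.76]. Speed limits (rad/s): [2.39, 2.39, 3.14, 3.14, 3.14, 3.14, 3.14].

### API

Orientations are given as a unit quaternion [x, y, z, w].
In Python, from station import * gives the robot as it stands.
- The arm moves only by the tool drive_tool, never from a script. Its argument "commands" is text: rows parted by semicolons, each of 7 numbers parted by spaces: the shift along the tool's x, y, z in cm, then the turn, a rotation vector about the tool's x, y, z in degrees, then the opening, from 0 (shut) to 1 (fully open). In form: dx dy dz ax ay az jaw; .... A call has exactly 5 rows; each row shifts and turns the commanded pose from where the row before left it, along the tool's axes as they then stand; what a row does not reach is not made up. A row lasts 1/8 s, in which the tool goes at most 62.5 mm and 10.7 degrees, less where a joint would pass 70% of its speed; a pose out of reach is approached as far as the arm can. A call with a gripper value outside its range is refused whole. The fingers move at their own pace and stop on an object; "grip_force" is the grip in N (left out, the last holds). Time passes only in rows, so rows that do not move let the fingers close, or fill a call up. It gives the time, the measured TCP pose, the force, the opening and the grip force at its end, in the units of the state.
- state(): the state, without advancing time (a new reading comes with each control period).
- get_image(name): name is "scene" or "top" or "wrist"; returns (picture, depth): 384x512x3 uint8, red, green, blue; 384x512 float32, m along the optical axis (not along the pixel's ray), 0 where there is no reading.
- camera_info(name): a dict with "fx", "fy", "cx", "cy" (pixels), "dist" ([k1, k2, p1, p2, k3] as OpenCV has them; the pictures are not rectified), "extrinsics" (4x4, takes a point from world to camera coordinates). Camera axes: x right, y down, z forward; pixel columns grow to the right and rows downward; lengths in m; the calibration is good to about 2 mm. A picture is of the moment at which its call begins: read the wrist's pose just before it. camera_info takes no time and is no camera call; for the wrist camera it gives the pose at the moment of the call.
- close_job(): hands the job in; it is judged then, once.
Trained networks look in the newest picture that a camera, given by its name, has taken for a name from the list of things; names that differ only in an ending like _2 or _b are one class to them, and where a whole thing is asked for, a point or a joint stands for the part that bears it (a point fixed in the world has none). Each returns a list of dicts, best first, with "conf" (0 to 1); they miss things now and then, are a little off and sometimes report something else, mostly with a low value. They report only what shows in the picture. A call takes as long as a camera call. They do not tell look-alikes from the thing itself.
- search_frame(target, camera): "centre" ([column, row] in pixels, amid what is visible of it).
The state is a dict: "t": time; "joints": joint angles; "dq": joint speeds; "joint_efforts": joint torques, N m; "tcp_pos": TCP position; "tcp_rot": TCP orientation; "wrist_force": force on the tool from outside, world axes, zero at the start; "wrist_torque": the same for the moment, N m; "finger_gap": finger opening in m; "grasp_force": force on a finger pad.
Only numpy, scipy, OpenCV 4.12 (cv2) and the standard library are available. Lean on these libraries where they do the work, as an engineer would, in place of code of your own. Each camera call takes 0.05 s, during which the arm holds its last target. There are 200 camera calls.

### The job

Take the brick of cured ham off the white carving board and lay it lengthwise on the sloping bed of the ham vice, flat and centred, under the raised pad and with its end right up against the back plate. Then turn the crank clockwise until the pad meets the ham and snug it up by feel, firmly hand-tight but without crushing the ham, and let go. Leave the pepper mill, the bowl and the honing steel as they are.

Things in the scene. Friction and masses are not known exactly. Their poses are not given: they have to be found in the camera images.
- cradle: Fixed sloping bed of the ham vice: white grooved plastic, 210 x 112 mm, steel lips 7 mm high along both sides. Origin: middle of its lower edge, on the top surface. x runs up the slope (28 degrees, rising towards the left of the robot), y across, z square off the bed. The screw stands square to the bed on the line x 165 mm, y 0.
- back_plate (a point): Middle of the foot of the back plate's face, where it meets the bed, 200 mm up the slope from the bed's origin. The plate stands square across the bed's upper end, 90 mm wide, 70 mm high. Behind it a 40 mm wide steel C-frame rises 110 mm off the bed and reaches 55 mm forward over it (underside 92 mm off the bed) to carry the screw.
- pad: Round steel pad, 44 mm across, at the foot of the screw. Origin: centre of its underside, which faces the bed 35 mm in front of the back plate, on the bed's centre line. Its height off the bed is about 84 mm less 10 mm per turn of the crank. It moves square to the bed and may swivel about the screw.
- crank (a joint): Crank angle in rad: 0 with the pad fully raised, growing clockwise (seen looking down the screw at the bed), 10 mm of pad travel per turn, limit 22, starts at 0 to 4.4. Even drag of about 0.1 N m (2.5 N at the grip); once the pad bears on the ham, the torque climbs by about 0.0016 N m per N of clamping force. Stays where it is left.
- grip_center (a point): The crank's turned wooden grip: round, 20 mm thick, 50 mm long, spins freely on its pin. It stands square off the bed (28 degrees from vertical), 42 mm from the screw's axis, and circles it. This point is on its axis, 27 mm above its lower end (top 23 mm higher), 107 mm farther off the bed than the pad's underside; it sinks with the pad.
- ham: The brick of dry-cured ham, firm, dark red with a pale fat layer and brown rind on top; 180 mm long (x), 56 mm wide (y), 60 mm high (z), about 0.6 kg. Origin: its centre. It lies on the white carving board (15 mm thick). Either end may go to the back plate.
- mill: Dark wooden pepper mill, 56 mm across, 162 mm tall, standing; origin at the centre of its foot.
- bowl: Steel bowl, 120 mm across, 50 mm high; origin at the centre of its foot.
- steel_rod: Honing steel lying on the counter, 360 mm long along its x, wooden handle 32 mm thick to -x; origin under its middle.
Not all that is in view belongs to the job. Leave any green or orange look-alike of the ham alone.

How it is judged:
By the outcome, as a careful person would: the job done as asked, in the order asked, and still so for the second after the job is handed in, with the robot touching nothing.
It also fails if it takes over 72 s, if anything falls off the work surface, if the arm or the gripper's body presses on something with over 40 N, if the wrist force passes 120 N, or if a joint passes its speed limit or range.

## Working session

There is one attempt and no reset: what is moved stays moved. The work goes in short steps, Python scripts to look and compute and a tool call to move; the robot and the scene stay as the last step left them, time stands still between calls to the robot, and variables do not carry over. Pictures are saved under pics/ and viewed, at most 10 in all, crops included, and the job is handed in when it is done.

Besides the shell and the picture viewer there is one more tool, called after "Call:" by a JSON object that holds its "op" and its "data", one argument or row to a line. drive_tool: Moves the arm, as the interface text tells. Its arguments: {"type":"object","properties":{"commands":{"type":"string"},"grip_force":{"type":"number"}},"required":["commands"]}

```bash
ls; mkdir -p pics
cat > h.py <<'E'
from station import *
import numpy as np, cv2
from scipy.spatial.transform import Rotation as R
np.set_printoptions(precision=4,suppress=True)
def world(cam,uv,depth,ci=None):
    ci=ci or camera_info(cam)
    K=np.array([[ci['fx'],0,ci['cx']],[0,ci['fy'],ci['cy']],[0,0,1.]])
    uv=np.asarray(uv,float).reshape(-1,2)
    n=cv2.undistortPoints(uv.reshape(-1,1,2),K,np.array(ci['dist'])).reshape(-1,2)
    d=depth[uv[:,1].round().astype(int),uv[:,0].round().astype(int)]
    p=np.c_[n*d[:,None],d]
    T=np.linalg.inv(np.array(ci['extrinsics']))
    return p@T[:3,:3].T+T[:3,3]
def cloud(cam,depth,ci=None):
    v,u=np.mgrid[0:384,0:512]
    return world(cam,np.c_[u.ravel(),v.ravel()],depth,ci).reshape(384,512,3)
E
python3 - <<'E'
from h import *
s=state();print(s)
a,da=get_image("scene");b,db=get_image("top")
np.savez('i0.npz',a=a,da=da,b=b,db=db)
cv2.imwrite('pics/s0.png',a[...,::-1]);cv2.imwrite('pics/t0.png',b[...,::-1])
for c in("scene","top"):
  ci=camera_info(c);print(c,ci['fx'],np.linalg.inv(ci['extrinsics'])[:3,3])
E
```

```text
pics
{'t': 0.0, 'joints': array([ 1.2008,  0.5372, -0.0044,  1.5389,  0.0026,  1.0673, -0.0712]), 'dq': array([-0.0003, -0.0005,  0.001 ,  0.0013, -0.0001, -0.0009, -0.0012]), 'joint_efforts': array([  0.0002, -58.3413,   1.0486, -25.9105,   0.0124,   0.0094,
         0.    ]), 'tcp_pos': array([ 0.1942, -0.6196,  0.2304]), 'tcp_rot': array([ 0.9885,  0.1514, -0.0002, -0.0009]), 'wrist_force': array([-0.1387, -0.1562, -0.3304]), 'wrist_torque': array([ 0.0042, -0.0542, -0.0142]), 'grasp_force': 0.0, 'finger_gap': 0.08529553066701763}
scene 488.2502371263668 [1.1264 0.9602 1.2326]
top 347.02839559546317 [ 0.288  -0.0344  1.4278]
```

View pics/s0.png

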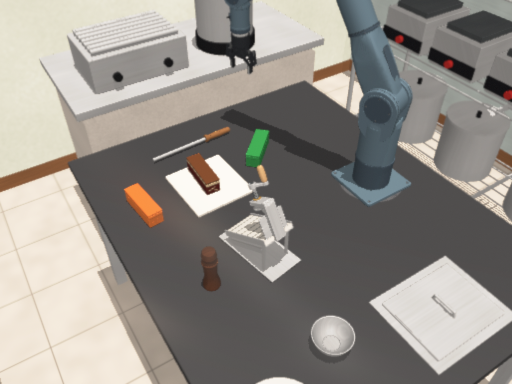

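View pics/t0.png

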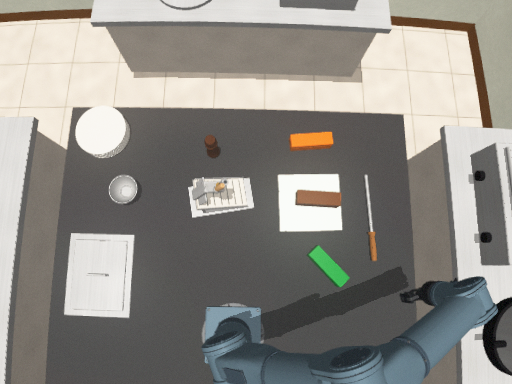

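Ham is the brown brick at top (318,199) on the white board; the vice is at (222,195), rising to the left, with its orange-brown grip near (221,187). The green and orange bricks are decoys.

Run:
```python
from h import *
d=np.load('i0.npz')
P=cloud('top',d['db']);im=d['b']
hsv=cv2.cvtColor(im,cv2.COLOR_RGB2HSV)
# ham
sub=np.zeros((384,512),bool);sub[180:220,285:350]=1
m=sub&(P[...,2]>.06)&(P[...,2]<.09)
q=P[m];print('ham n',m.sum(),'z',np.median(q[:,2]))
r=cv2.minAreaRect((q[:,:2]*1000).astype(np.float32));print(r, cv2.boxPoints(r))
board=P[np.where(sub)[0],np.where(sub)[1]];print('board z',np.median(board[board[:,2]<.03][:,2]))
# vice region
S=cloud('scene',d['da'])
for n,C,I,box in(('top',P,d['b'],(170,220,180,260)),('scene',S,d['a'],(160,280,215,305))):
  y0,y1,x0,x1=box
  c=C[y0:y1,x0:x1].reshape(-1,3);col=I[y0:y1,x0:x1].reshape(-1,3).astype(int)
  org=(col[:,0]>150)&(col[:,0]-col[:,2]>70)
  print(n,'grip',org.sum(),np.median(c[org],0),c[org].min(0),c[org].max(0))
  # RANSAC plane slope ~28deg
  k=(c[:,2]>.02)&(c[:,2]<.25);q=c[k];rng=np.random.default_rng(0);best=0
  for _ in range(3000):
    t=q[rng.choice(len(q),3,False)];nn=np.cross(t[1]-t[0],t[2]-t[0]);l=np.linalg.norm(nn)
    if l<1e-6:continue
    nn/=l;nn*=np.sign(nn[2]) 
    if not .85<nn[2]<.91:continue
    i=abs((q-t[0])@nn)<.003
    if i.sum()>best:best=i.sum();bi=i;bn=nn;bt=t[0]
  qq=q[bi];cc=qq.mean(0);bn=np.linalg.svd(qq-cc)[2][2];bn*=np.sign(bn[2]);print(' plane',best,bn,cc,'ang',np.degrees(np.arccos(bn[2])),'yaw of upslope',np.degrees(np.arctan2(-bn[1],-bn[0])))
  print(' ext',qq.min(0),qq.max(0))
b=cv2.resize(d['b'][165:225,175:265],None,fx=6,fy=6,interpolation=cv2.INTER_CUBIC)
a=cv2.resize(d['a'][155:285,210:310],None,fx=4,fy=4,interpolation=cv2.INTER_CUBIC)
can=np.zeros((520,800,3),np.uint8);can[:360,:400]=b[:, :540][:360,:400];can[:,400:]=a[:520]
cv2.imwrite('pics/c1.png',can[...,::-1])
```

```text
ham n 625 z 0.07610894922998224
((545.7174072265625, -332.8892822265625), (176.05250549316406, 57.78206253051758), 87.13072204589844) [[ 512.4562 -419.359 ]
 [ 570.1658 -422.2514]
 [ 578.9786 -246.4196]
 [ 521.269  -243.5272]]
board z 0.015422068657801935
top grip 48 [0.5267 0.0467 0.3247] [0.5192 0.0333 0.2311] [0.5576 0.0642 0.3375]
 plane 699 [ 0.0781 -0.4689  0.8798] [0.546  0.0356 0.0916] ang 28.38452526353542 yaw of upslope 99.45120032294709
 ext [ 0.4794 -0.0479  0.0488] [0.621  0.1559 0.1586]
scene grip 105 [0.5331 0.0522 0.3128] [ 0.5218 -0.2507  0.0799] [0.5606 0.0664 0.3335]
 plane 620 [ 0.1018 -0.4612  0.8814] [0.5671 0.049  0.0961] ang 28.184763593701312 yaw of upslope 102.44190271539158
 ext [ 0.4763 -0.047   0.0488] [0.7416 0.159  0.1586]
```

View pics/c1.png

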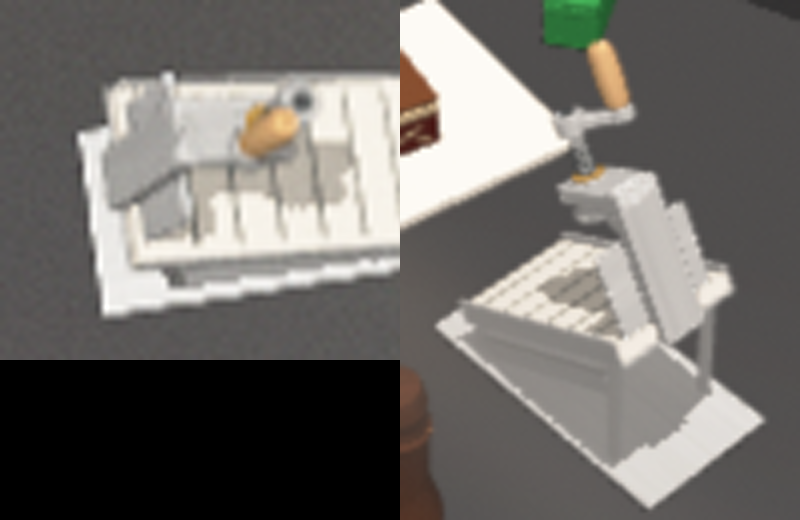

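```bash
cat >> h.py <<'E'
def plan(p,Rt,n,jaw,s=None,dec=1):
    """n rows (rounded) from the present (or given) pose to p,Rt"""
    if s is None:
        s=state();s=(s['tcp_pos'],R.from_quat(s['tcp_rot']))
    c,Rc=np.array(s[0]),s[1]
    rows=[]
    for k in range(n):
        d=Rc.inv().apply((p-c)/(n-k))*100
        w=(Rc.inv()*Rt).as_rotvec(degrees=True)/(n-k)
        d=d.round(dec);w=w.round(1)
        rows.append(' '.join('%g'%(x+0.) for x in [*d,*w,jaw]))
        c=c+Rc.apply(d/100);Rc=Rc*R.from_rotvec(w,degrees=True)
    for i in range(0,n,5):print('; '.join(rows[i:i+5]))
    print('->',c,'err mm',np.linalg.norm(p-c)*1e3)
    return c,Rc
E
python3 - <<'E'
from h import *
from scipy.optimize import least_squares
d=np.load('i0.npz')
P=cloud('top',d['db'])[165:225,175:265].reshape(-1,3);I=d['b'][165:225,175:265].reshape(-1,3).astype(int)
S=cloud('scene',d['da'])[200:280,215:305].reshape(-1,3)
def frame(yaw):
    u=np.array([np.cos(yaw),np.sin(yaw),0]);t=np.radians(28)
    x=u*np.cos(t)+np.array([0,0,np.sin(t)]);z=-u*np.sin(t)+np.array([0,0,np.cos(t)]);return x,np.cross(z,x),z
for nm,Q in(('top',P),('scene',S)):
  for yd in (94,95,96,97,98,99,100):
    x,y,z=frame(np.radians(yd))
    h=Q@z;hs,e=np.histogram(h[(Q[:,2]>.04)],bins=np.arange(-.1,.3,.002));k=hs.argmax();zc=e[k]+.001
    i=(abs(h-zc)<.004)&(Q[:,2]>.03);q=Q[i];zc=np.median(h[i])
    X=q@x;Y=q@y
    # remove isolated
    print(nm,yd,i.sum(),'std',(h[i]-zc).std()*1e3,'z0',zc,'X',np.percentile(X,[0,1,2,98,99,100]),'Y',np.percentile(Y,[0,1,2,98,99,100]))
# grip / white base plate yaw
m=(P[:,2]>.0)&(P[:,2]<.012)&(I.min(1)>150);q=P[m]
r=cv2.minAreaRect((q[:,:2]*1000).astype(np.float32));print('base',m.sum(),r)
E
```

```text
top 94 746 std 2.0696944865775633 z0 0.08164813272390474 X [-0.048  -0.0432 -0.0404  0.1675  0.1734  0.1774] Y [-0.6212 -0.6166 -0.6147 -0.4948 -0.4908 -0.4847]
top 95 780 std 2.025167386298192 z0 0.08675077652714848 X [-0.057  -0.0518 -0.0492  0.1595  0.1659  0.1692] Y [-0.6199 -0.6156 -0.6143 -0.4943 -0.4933 -0.4864]
top 96 791 std 1.9938968129511008 z0 0.0910418044165935 X [-0.0648 -0.0598 -0.058   0.1505  0.1575  0.1605] Y [-0.6183 -0.6145 -0.6133 -0.4952 -0.4943 -0.488 ]
top 97 801 std 1.9917144017313833 z0 0.09536197044276326 X [-0.0726 -0.0683 -0.0664  0.1405  0.1491  0.1519] Y [-0.6166 -0.6138 -0.6123 -0.4964 -0.4943 -0.4894]
top 98 785 std 1.9513667519267948 z0 0.10035137399725656 X [-0.0804 -0.0769 -0.0746  0.132   0.1408  0.1434] Y [-0.6148 -0.6135 -0.611  -0.4964 -0.4941 -0.4917]
top 99 805 std 1.9641130183824214 z0 0.10463561110912815 X [-0.0883 -0.0849 -0.0833  0.1236  0.1329  0.1349] Y [-0.6134 -0.6124 -0.6097 -0.4954 -0.4942 -0.4923]
top 100 821 std 1.9968168104814166 z0 0.10891919965547424 X [-0.0962 -0.0936 -0.0922  0.1144  0.1246  0.1263] Y [-0.6124 -0.6101 -0.6084
[... 573 characters left out ...]
[-0.0743 -0.0697 -0.0674  0.1495  0.1519  0.1538] Y [-0.7488 -0.6195 -0.6168 -0.4996 -0.4939 -0.4889]
scene 98 669 std 1.6919108840536687 z0 0.09911396922886329 X [-0.0822 -0.0781 -0.0763  0.1407  0.1429  0.1452] Y [-0.7492 -0.7365 -0.616  -0.4988 -0.4949 -0.4901]
scene 99 665 std 1.6745250126020903 z0 0.1036614966707174 X [-0.0913 -0.0873 -0.0851  0.1322  0.1343  0.1365] Y [-0.7502 -0.7388 -0.6154 -0.4977 -0.4951 -0.4911]
scene 100 680 std 1.6951596957524506 z0 0.10849050620488647 X [-0.1007 -0.0957 -0.0935  0.1242  0.1267  0.1289] Y [-0.7501 -0.7386 -0.6139 -0.4962 -0.4942 -0.492 ]
base 321 ((548.6131591796875, 61.80265808105469), (131.078857421875, 259.07220458984375), 10.270829200744629)
```

```bash
cat >> h.py <<'E'
def frame(yd):
    yaw=np.radians(yd)
    u=np.array([np.cos(yaw),np.sin(yaw),0]);t=np.radians(28)
    x=u*np.cos(t)+np.array([0,0,np.sin(t)]);z=-u*np.sin(t)+np.array([0,0,np.cos(t)]);return x,np.cross(z,x),z
def toolR(x,z): # tool x, tool z
    return R.from_matrix(np.c_[x,np.cross(z,x),z])
E
python3 - <<'E'
from h import *
x,y,z=frame(98.5)
o=-.080*x-.553*y+.102*z
print(o)
plan(o+.07*x+.33*z,toolR(x,-z),15,1)
E
```

```text
[ 0.5644 -0.0355  0.0525]
3.4 -2.4 -1 1.3 1.5 -5.3 1; 3.7 -2.1 -0.8 1.3 1.5 -5.3 1; 3.8 -1.7 -0.7 1.3 1.5 -5.3 1; 4 -1.4 -0.5 1.3 1.5 -5.3 1; 4.1 -1 -0.4 1.3 1.6 -5.3 1
4.2 -0.6 -0.3 1.3 1.5 -5.3 1; 4.3 -0.2 -0.2 1.3 1.6 -5.3 1; 4.3 0.1 0 1.3 1.5 -5.3 1; 4.2 0.5 0.1 1.3 1.6 -5.3 1; 4.2 0.9 0.2 1.3 1.6 -5.3 1
4.1 1.3 0.2 1.3 1.5 -5.3 1; 3.9 1.7 0.3 1.3 1.6 -5.3 1; 3.7 2.1 0.4 1.3 1.5 -5.3 1; 3.5 2.4 0.4 1.3 1.6 -5.2 1; 3.2 2.7 0.5 1.4 1.5 -5.3 1
-> [ 0.5777 -0.1278  0.3762] err mm 0.7564991670342576
```

Call:
{"op": "drive_tool", "data": {
  "commands": "3.4 -2.4 -1 1.3 1.5 -5.3 1; 3.7 -2.1 -0.8 1.3 1.5 -5.3 1; 3.8 -1.7 -0.7 1.3 1.5 -5.3 1; 4 -1.4 -0.5 1.3 1.5 -5.3 1; 4.1 -1 -0.4 1.3 1.6 -5.3 1"
}}

```text
t: 0.72
tcp_pos: [0.3222, -0.4546, 0.2793]
tcp_rot: [0.923, 0.374, 0.057, -0.066]
wrist_force: [-0.4, -0.3, -0.7]
finger_gap: 0.0853
grasp_force: 0.0
```

Call:
{"op": "drive_tool", "data": {
  "commands": "4.2 -0.6 -0.3 1.3 1.5 -5.3 1; 4.3 -0.2 -0.2 1.3 1.6 -5.3 1; 4.3 0.1 0 1.3 1.5 -5.3 1; 4.2 0.5 0.1 1.3 1.6 -5.3 1; 4.2 0.9 0.2 1.3 1.6 -5.3 1"
}}

```text
t: 1.35
tcp_pos: [0.4499, -0.2902, 0.3275]
tcp_rot: [0.802, 0.573, 0.111, -0.128]
wrist_force: [0.1, -1.1, -0.5]
finger_gap: 0.0859
grasp_force: 0.0
```

Call:
{"op": "drive_tool", "data": {
  "commands": "4.1 1.3 0.2 1.3 1.5 -5.3 1; 3.9 1.7 0.3 1.3 1.6 -5.3 1; 3.7 2.1 0.4 1.3 1.5 -5.3 1; 3.5 2.4 0.4 1.3 1.6 -5.2 1; 3.2 2.7 0.5 1.4 1.5 -5.3 1"
}}

```text
t: 1.98
tcp_pos: [0.5783, -0.1273, 0.3764]
tcp_rot: [0.632, 0.736, 0.157, -0.183]
wrist_force: [0.9, -0.1, -0.3]
finger_gap: 0.0857
grasp_force: 0.0
```

Run:
```python
from h import *
s=state();print(s['t'],s['tcp_pos'],s['joints'],s['wrist_force'])
ci=camera_info('wrist');a,da=get_image("wrist")
s=state();print(s['tcp_pos'],R.from_quat(s['tcp_rot']).as_matrix())
import pickle;pickle.dump((a,da,ci,s),open('w1.pkl','wb'))
T=np.linalg.inv(ci['extrinsics']);Rt=R.from_quat(s['tcp_rot']);print('cam in tool',Rt.inv().apply(T[:3,3]-s['tcp_pos']),ci['fx'])
print((Rt.inv()*R.from_matrix(T[:3,:3])).as_matrix())
cv2.imwrite('pics/w1.png',a[...,::-1])
```

```text
1.975 [ 0.5783 -0.1273  0.3764] [ 0.7288  0.5428 -0.563   1.3389 -0.1751  1.511   0.3856] [ 0.881  -0.0568 -0.2515]
[ 0.581  -0.121   0.3776] [[-0.1439  0.987  -0.0713]
 [ 0.8693  0.1606  0.4674]
 [ 0.4728  0.0053 -0.8812]]
cam in tool [ 0.0727 -0.0027 -0.1443] 266.9696090911122
[[-0.0107 -0.9515 -0.3073]
 [ 0.9999 -0.0107 -0.002 ]
 [-0.0014 -0.3074  0.9516]]
```

View pics/w1.png

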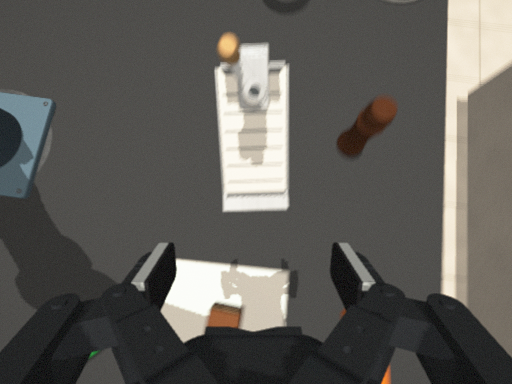

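The wrist view shows the bed as the white strip (222–288, 62–211), the grip at (229,45), and the screw hub near (255,92).

Run:
```python
from h import *
import pickle
ci=camera_info('wrist');a,da=get_image("wrist");s=state();print(s['tcp_pos'])
pickle.dump((a,da,ci),open('w2.pkl','wb'))
C=cloud('wrist',da,ci);I=a.astype(int)
q=C[40:215,210:300].reshape(-1,3);c=I[40:215,210:300].reshape(-1,3)
x,y,z=frame(98.5)
for nm,zz in(('bed',None),):
  h=q@z;k=(h>.09)&(h<.115)
  hs,e=np.histogram(h[k],bins=60);z0=e[hs.argmax()]
  i=abs(h-z0)<.004;b=q[i];cc=np.median(b,0)
  u,_,v=np.linalg.svd(b-b.mean(0),full_matrices=False);n=v[2]*np.sign(v[2][2]);print('n',n,'tilt',np.degrees(np.arccos(n[2])),'yaw',np.degrees(np.arctan2(-n[1],-n[0])),'z0',np.median(h[i]),i.sum())
for yd in (96,97,98,99,100,101):
  x,y,z=frame(yd);h=b@z;
  # edge lines: per X bin, min/max Y
  X=b@x;Y=b@y
  bins=np.arange(X.min()+.01,X.max()-.01,.01)
  lo=[];hi=[]
  for t in bins:
    m=abs(X-t)<.006
    lo.append(Y[m].min());hi.append(Y[m].max())
  lo=np.array(lo);hi=np.array(hi)
  pl=np.polyfit(bins,lo,1);ph=np.polyfit(bins,hi,1)
  print(yd,'z0',np.median(h),'std',h.std()*1e3,'slopes deg',np.degrees([pl[0],ph[0]]),'lo',np.median(lo),'hi',np.median(hi),'X',np.percentile(X,[0,.5,1,99,99.5,100]))
x,y,z=frame(98.5)
B=(C.reshape(-1,3)@np.c_[x,y,z]).reshape(C.shape)
# profile along the bed's middle in bed frame
for r in range(50,216,3):
  p=B[r,[235,278]];print(r,p.ravel().round(3),I[r,278])
org=(I[...,0]>150)&(I[...,0]-I[...,2]>60);org[:20]=0;org[80:]=0;org[:,:200]=0;org[:,260:]=0
print('grip',org.sum(),np.median(B[org],0),B[org].min(0),B[org].max(0))
```

```text
[ 0.5798 -0.1229  0.377 ]
n [ 0.0826 -0.4627  0.8826] tilt 28.03741326882298 yaw 100.1221249633737 z0 0.10042390903501777 6395
96 z0 0.08912598559863182 std 1.498994865226195 slopes deg [3.7161 3.79  ] lo -0.6088453407703346 hi -0.49622571490780815 X [-0.0628 -0.059  -0.0576  0.1407  0.1434  0.153 ]
97 z0 0.09363623676315191 std 1.2825134737088546 slopes deg [2.8277 2.9323] lo -0.608548811419624 hi -0.4961732672428282 X [-0.0706 -0.0672 -0.066   0.132   0.1347  0.1438]
98 z0 0.09816337930162616 std 1.0996384602900076 slopes deg [1.9516 2.0597] lo -0.6081294574012 hi -0.495967175803819 X [-0.0784 -0.0756 -0.0747  0.1233  0.126   0.1345]
99 z0 0.10268396447661125 std 0.9694386936252118 slopes deg [1.0741 1.1747] lo -0.6075082118306502 hi -0.49560871673798745 X [-0.0862 -0.084  -0.0835  0.1145  0.1176  0.1252]
100 z0 0.10719211208650833 std 0.9145928313746016 slopes deg [0.1324 0.2703] lo -0.6066806528950265 hi -0.4949151970074087 X [-0.0941 -0.0927 -0.0917  0.106   0.1091  0.1158]
101 z0 0.11172215474303691 std 0.9482171652155499 slopes deg [-0.6853 -0.6192] lo -0.6058874814631209 hi -
[... 2892 characters left out ...]
0.064 -0.525  0.102 -0.064 -0.604  0.099] [251 248 238]
191 [-0.07  -0.525  0.101 -0.069 -0.604  0.101] [251 248 239]
194 [-0.076 -0.525  0.1   -0.076 -0.605  0.099] [252 249 240]
197 [-0.095 -0.522  0.061 -0.093 -0.609  0.062] [192 185 173]
200 [-0.101 -0.522  0.063 -0.099 -0.609  0.063] [155 154 145]
203 [-0.106 -0.522  0.067 -0.104 -0.609  0.069] [240 238 233]
206 [-0.11  -0.523  0.071 -0.11  -0.609  0.07 ] [239 238 232]
209 [-0.116 -0.523  0.073 -0.115 -0.609  0.074] [239 237 231]
212 [-0.121 -0.523  0.077 -0.121 -0.609  0.074] [241 239 234]
215 [-0.127 -0.523  0.078 -0.129 -0.61   0.07 ] [130 128 121]
grip 296 [ 0.1189 -0.5292  0.3119] [ 0.0729 -0.5562  0.3055] [ 0.1273 -0.5205  0.5732]
```

Run:
```python
from h import *
import pickle
a,da,ci=pickle.load(open('w2.pkl','rb'))
C=cloud('wrist',da,ci);I=a.astype(int)
x,y,z=frame(100.2);o=-.0955*x-.5506*y+.1081*z;print('o',o)
B=((C-o).reshape(-1,3)@np.c_[x,y,z]).reshape(C.shape)
org=(I[...,0]>150)&(I[...,0]-I[...,2]>60)&(B[...,2]>.13)&(B[...,2]<.23)&(abs(B[...,1])<.07);org[:20]=0;org[80:]=0
q=B[org];print(len(q),np.percentile(q,[2,50,98],axis=0))
t=q[q[:,2]>np.percentile(q[:,2],98)-.008];print('top',np.median(t,0),t.min(0),t.max(0))
ham=np.radians(87.13);u=np.array([np.cos(ham),np.sin(ham),0])
g=np.array([.5457,-.3329,0])-.045*u
Rt=toolR(u,np.array([0,0,-1.]))
plan(g+[0,0,.20],Rt,10,1)
```

```text
o [ 0.5658 -0.0354  0.0506]
294 [[0.1934 0.0152 0.2059]
 [0.2006 0.0229 0.2111]
 [0.2083 0.0304 0.213 ]]
top [0.2006 0.0228 0.2111] [0.1925 0.0144 0.2055] [0.2088 0.0314 0.2137]
-3 -0.8 0.4 -0.3 -2.8 1.2 1; -3 -0.7 0.5 -0.3 -2.8 1.2 1; -3 -0.6 0.7 -0.3 -2.8 1.2 1; -3 -0.6 0.8 -0.3 -2.8 1.2 1; -2.9 -0.5 1 -0.3 -2.8 1.1 1
-2.9 -0.5 1.1 -0.3 -2.8 1.2 1; -2.8 -0.4 1.2 -0.2 -2.8 1.1 1; -2.8 -0.4 1.4 -0.3 -2.8 1.2 1; -2.7 -0.3 1.5 -0.2 -2.8 1.1 1; -2.6 -0.3 1.7 -0.3 -2.8 1.1 1
-> [ 0.5436 -0.3778  0.1999] err mm 0.17640997874456013
```

Call:
{"op": "drive_tool", "data": {
  "commands": "-3 -0.8 0.4 -0.3 -2.8 1.2 1; -3 -0.7 0.5 -0.3 -2.8 1.2 1; -3 -0.6 0.7 -0.3 -2.8 1.2 1; -3 -0.6 0.8 -0.3 -2.8 1.2 1; -2.9 -0.5 1 -0.3 -2.8 1.1 1"
}}

```text
t: 2.7
tcp_pos: [0.5577, -0.258, 0.2876]
tcp_rot: [0.688, 0.716, 0.078, -0.091]
wrist_force: [-0.2, -0.3, 0.1]
finger_gap: 0.0857
grasp_force: 0.0
```

Call:
{"op": "drive_tool", "data": {
  "commands": "-2.9 -0.5 1.1 -0.3 -2.8 1.2 1; -2.8 -0.4 1.2 -0.2 -2.8 1.1 1; -2.8 -0.4 1.4 -0.3 -2.8 1.2 1; -2.7 -0.3 1.5 -0.2 -2.8 1.1 1; -2.6 -0.3 1.7 -0.3 -2.8 1.1 1"
}}

```text
t: 3.32
tcp_pos: [0.538, -0.385, 0.1997]
tcp_rot: [0.728, 0.686, -0.003, 0.001]
wrist_force: [0.2, 1.1, -0.1]
finger_gap: 0.0856
grasp_force: 0.0
```

Run:
```python
from h import *
get_image("wrist");get_image("wrist");ci=camera_info('wrist');a,da=get_image("wrist");s=state();print(s['t'],s['tcp_pos'])
C=cloud('wrist',da,ci);I=a.astype(int)
cv2.imwrite('pics/w3.png',a[...,::-1])
m=(C[...,2]>.068)&(C[...,2]<.083)&(abs(C[...,0]-.545)<.06)&(abs(C[...,1]+.333)<.13)
q=C[m];print(len(q),np.median(q[:,2]));r=cv2.minAreaRect((q[:,:2]*1e4).astype(np.float32));print(r)
u=np.array([np.cos(np.radians(87.13)),np.sin(np.radians(87.13))]);v=np.array([u[1],-u[0]])
print('len',np.percentile(q[:,:2]@u,[0,1,99,100]),'wid',np.percentile(q[:,:2]@v,[0,1,99,100]))
X=q[:,:2]@u;Y=q[:,:2]@v;e=[]
for t in np.arange(X.min()+.02,X.max()-.02,.01):
  k=abs(X-t)<.005
  if k.sum()>5:e.append((t,Y[k].min(),Y[k].max()))
e=np.array(e);print(e.round(4)); print(np.degrees(np.polyfit(e[:,0],e[:,1],1)[0]),np.degrees(np.polyfit(e[:,0],e[:,2],1)[0]))
print('pred centre',np.array([.5457,-.3329])@u,np.array([.5457,-.3329])@v)
```

```text
3.475 [ 0.5374 -0.384   0.1995]
10599 0.07527947604660817
((5431.85400390625, -3327.5029296875), (1773.3896484375, 560.9834594726562), 87.46218872070312)
len [-0.3937 -0.3909 -0.2187 -0.2165] wid [0.5308 0.5319 0.5864 0.5876]
[[-0.3737  0.5316  0.5871]
 [-0.3637  0.5321  0.5869]
 [-0.3537  0.5315  0.5866]
 [-0.3437  0.5317  0.5874]
 [-0.3337  0.5314  0.5873]
 [-0.3237  0.5313  0.587 ]
 [-0.3137  0.5319  0.5867]
 [-0.3037  0.5311  0.5864]
 [-0.2937  0.5316  0.5871]
 [-0.2837  0.531   0.587 ]
 [-0.2737  0.5314  0.5867]
 [-0.2637  0.5309  0.5863]
 [-0.2537  0.5312  0.5869]
 [-0.2437  0.5309  0.5868]]
-0.3434721304336497 -0.16658331674535554
pred centre -0.3051592453942375 0.5616838389614032
```

View pics/w3.png

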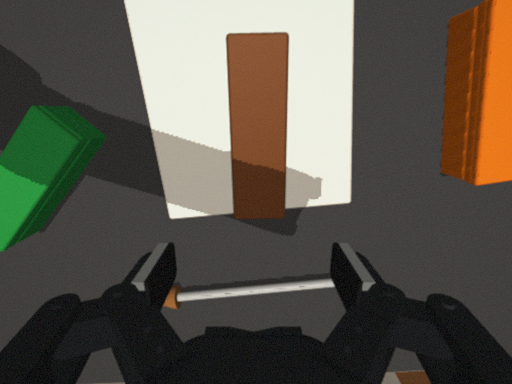

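The ham lies squarely ahead, centred near (259,125); the honing steel is at (250,290), clear of the grasp.

Run:
```python
from h import *
ham=np.radians(87.35);u=np.array([np.cos(ham),np.sin(ham),0])
g=np.array([.5432,-.3328,0])-.045*u
plan(g+[0,0,.034],toolR(u,np.array([0,0,-1.])),5,1,dec=2)
```

```text
0.14 0.08 3.31 0 0 -0.2 1; 0.14 0.08 3.31 -0.1 0 -0.1 1; 0.14 0.08 3.31 0 0.1 -0.2 1; 0.13 0.08 3.31 -0.1 0 -0.1 1; 0.12 0.07 3.31 0 0.1 -0.2 1
-> [ 0.5411 -0.3778  0.034 ] err mm 0.04345951584114323
```

Call:
{"op": "drive_tool", "data": {
  "commands": "0.2 0.12 3.5 0 0 -0.2 1; 0.2 0.12 3.5 0 0 -0.2 1; 0.2 0.12 3.5 0 0 -0.2 1; 0.1 0.04 3.5 0 0 0 1; 0 0 2.5 0 0 0 1"
}}

```text
t: 4.1
tcp_pos: [0.5435, -0.3762, 0.0349]
tcp_rot: [0.723, 0.69, -0.001, 0.0]
wrist_force: [-0.7, 1.2, -0.6]
finger_gap: 0.0854
grasp_force: 0.0
```

Call:
{"op": "drive_tool", "data": {
  "commands": "0 0 0 0 0 0 1; 0 0 0 0 0 0 0.3; 0 0 0 0 0 0 0.3; 0 0 0 0 0 0 0.3; 0 0 0 0 0 0 0.3",
  "grip_force": 90
}}

```text
t: 4.72
tcp_pos: [0.5436, -0.3782, 0.0378]
tcp_rot: [0.724, 0.69, -0.002, 0.002]
wrist_force: [-2.6, 0.3, 5.8]
finger_gap: 0.0549
grasp_force: 97.0
```

Call:
{"op": "drive_tool", "data": {
  "commands": "0 0 -0.8 0 0 0 0.3; 0 0 -2 0 0 0 0.3; 0 0 -2.5 0 0 0 0.3; 0 0 -2.5 0 0 0 0.3; 0 0 -2 0 0 0 0.3"
}}

```text
t: 5.35
tcp_pos: [0.5437, -0.3771, 0.1357]
tcp_rot: [0.724, 0.69, -0.002, 0.001]
wrist_force: [0.6, -0.5, -6.7]
finger_gap: 0.0549
grasp_force: 96.7
```

```bash
cat >> h.py <<'E'
BX,BY,BZ=frame(100.2);BO=np.array([0.5658,-0.0354,0.0506])
def bed(p): return np.array([BX,BY,BZ])@(np.asarray(p)-BO)
def unbed(b): return BO+b[0]*BX+b[1]*BY+b[2]*BZ
BR=toolR(BX,-BZ)
E
python3 - <<'E'
from h import *
get_image("wrist");ci=camera_info('wrist');a,da=get_image("wrist");s=state();print(s['t'],s['tcp_pos'],s['wrist_force'],s['wrist_torque'],s['finger_gap'])
T=np.linalg.inv(ci['extrinsics']);Rt=R.from_quat(s['tcp_rot'])
C=((cloud('wrist',da,ci)-s['tcp_pos']).reshape(-1,3)@Rt.as_matrix()).reshape(384,512,3)
I=a.astype(int);red=(I[...,0]-I[...,2]>25)&(abs(C[...,1])<.05)&(C[...,0]>-.0)&(C[...,0]<.15)&(C[...,2]<.0)&(C[...,2]>-.06)
q=C[red];print(len(q),np.percentile(q,[1,50,99],axis=0));
k=q[abs(q[:,1])<.02];print('pitch deg',np.degrees(np.polyfit(k[:,0],k[:,2],1)[0]),'z at 0',np.polyval(np.polyfit(k[:,0],k[:,2],1),0))
r=cv2.minAreaRect((q[:,:2]*1e4).astype(np.float32));print(r)
c=plan(unbed([-.045,0,.10]),BR,15,.3)
E
```

```text
5.45 [ 0.5451 -0.3778  0.1368] [ 0.5524 -0.1911 -7.1833] [-0.3553 -0.091   0.0001] 0.054929480214296264
39451 [[ 0.0018 -0.0274 -0.0406]
 [ 0.0696 -0.0006 -0.0391]
 [ 0.1119  0.0262 -0.0375]]
pitch deg -0.11676004614526542 z at 0 -0.03900874716265956
((565.6636962890625, 14.7718505859375), (605.9615478515625, 1143.9827880859375), 88.28985595703125)
1.7 0.2 0.1 0.2 1.9 -0.8 0.3; 1.7 0.2 0.2 0.2 1.9 -0.8 0.3; 1.7 0.2 0.2 0.2 1.9 -0.8 0.3; 1.7 0.2 0.3 0.2 1.9 -0.9 0.3; 1.7 0.3 0.3 0.2 1.9 -0.8 0.3
1.7 0.3 0.4 0.2 1.9 -0.8 0.3; 1.6 0.3 0.5 0.2 1.9 -0.9 0.3; 1.6 0.3 0.5 0.2 1.9 -0.8 0.3; 1.6 0.4 0.6 0.2 1.9 -0.9 0.3; 1.6 0.4 0.6 0.3 1.9 -0.8 0.3
1.6 0.4 0.6 0.2 1.9 -0.9 0.3; 1.5 0.4 0.7 0.3 1.8 -0.8 0.3; 1.5 0.5 0.8 0.2 1.9 -0.9 0.3; 1.5 0.5 0.8 0.3 1.8 -0.8 0.3; 1.4 0.5 0.8 0.2 1.9 -0.9 0.3
-> [ 0.5816 -0.1209  0.1178] err mm 0.5330724048981801
```

Call:
{"op": "drive_tool", "data": {
  "commands": "1.7 0.2 0.1 0.2 1.9 -0.8 0.3; 1.7 0.2 0.2 0.2 1.9 -0.8 0.3; 1.7 0.2 0.2 0.2 1.9 -0.8 0.3; 1.7 0.2 0.3 0.2 1.9 -0.9 0.3; 1.7 0.3 0.3 0.2 1.9 -0.8 0.3"
}}

```text
t: 6.08
tcp_pos: [0.5559, -0.2904, 0.1275]
tcp_rot: [0.696, 0.714, 0.053, -0.064]
wrist_force: [-0.9, -0.3, -7.8]
finger_gap: 0.0549
grasp_force: 96.6
```

Call:
{"op": "drive_tool", "data": {
  "commands": "1.7 0.3 0.4 0.2 1.9 -0.8 0.3; 1.6 0.3 0.5 0.2 1.9 -0.9 0.3; 1.6 0.3 0.5 0.2 1.9 -0.8 0.3; 1.6 0.4 0.6 0.2 1.9 -0.9 0.3; 1.6 0.4 0.6 0.3 1.9 -0.8 0.3"
}}

```text
t: 6.7
tcp_pos: [0.5682, -0.205, 0.1206]
tcp_rot: [0.662, 0.731, 0.105, -0.127]
wrist_force: [0.4, 0.6, -7.1]
finger_gap: 0.0551
grasp_force: 96.7
```

Call:
{"op": "drive_tool", "data": {
  "commands": "1.6 0.4 0.6 0.2 1.9 -0.9 0.3; 1.5 0.4 0.7 0.3 1.8 -0.8 0.3; 1.5 0.5 0.8 0.2 1.9 -0.9 0.3; 1.5 0.5 0.8 0.3 1.8 -0.8 0.3; 1.4 0.5 0.8 0.2 1.9 -0.9 0.3"
}}

```text
t: 7.32
tcp_pos: [0.58, -0.1188, 0.115]
tcp_rot: [0.622, 0.744, 0.156, -0.189]
wrist_force: [0.7, 0.9, -7.5]
finger_gap: 0.0547
grasp_force: 96.7
```

```bash
cat > chk.py <<'E'
from h import *
import sys
get_image("wrist");get_image("wrist")
s=state();print(s['t'],'bed',bed(s['tcp_pos']),'rot err',(R.from_quat(s['tcp_rot']).inv()*BR).as_rotvec(degrees=True),'F bed',np.array([BX,BY,BZ])@s['wrist_force'],'gap',s['finger_gap'],s['grasp_force'])
E
python3 chk.py
python3 - <<'E'
from h import *
ci=camera_info('wrist');a,da=get_image("wrist");s=state();Rt=R.from_quat(s['tcp_rot'])
C=((cloud('wrist',da,ci)-s['tcp_pos']).reshape(-1,3)@Rt.as_matrix()).reshape(384,512,3)
I=a.astype(int);red=(I[...,0]-I[...,2]>25)&(abs(C[...,1])<.05)&(C[...,0]>-.0)&(C[...,0]<.15)&(C[...,2]<.0)&(C[...,2]>-.06)
k=C[red];k=k[abs(k[:,1])<.02];print('pitch',np.degrees(np.polyfit(k[:,0],k[:,2],1)[0]),np.median(k[:,2]))
c=plan(unbed([-.045,0,.031]),BR,4,.3,dec=2);plan(unbed([.058,0,.031]),BR,6,.3,s=c)
print(s['joints'])
E
```

```text
7.425 bed [-0.0435  0.0008  0.0958] rot err [-0.2333 -0.4002  0.0561] F bed [-3.1141  0.0986 -6.8399] gap 0.055051395906296735 96.66325449943542
pitch -0.21716680685026632 -0.03703988444870187
-0.01 0.03 1.64 -0.1 -0.1 0 0.3; -0.01 0.03 1.64 0 -0.1 0 0.3; -0.01 0.03 1.64 -0.1 0 0 0.3; 0 0.03 1.63 0 -0.1 0 0.3
-> [ 0.5754 -0.0888  0.0569] err mm 0.06677039208700412
1.7 0 0 0 0 0 0.3; 1.7 0 0 0 0 0 0.3; 1.7 0 0 0 0 0 0.3; 1.7 0 0 0 0 0 0.3; 1.7 0 0 0 0 0 0.3
1.8 0 0 0 0 0 0.3
-> [0.5594 0.0007 0.1052] err mm 0.07727939801672587
[ 0.7328  0.8298 -0.5799  1.5545 -0.0269  1.0765  0.4617]
```

Call:
{"op": "drive_tool", "data": {
  "commands": "0.7 0 1.4 0 -0.1 0 0.3; 0.7 0.1 1.6 -0.1 -0.1 0 0.3; 0.7 0 1.8 -0.1 -0.1 0 0.3; 0.7 0 1.7 0 -0.1 0 0.3; 1.5 0 0 0 0 0 0.3"
}}

```text
t: 8.1
tcp_pos: [0.5667, -0.0508, 0.0766]
tcp_rot: [0.623, 0.744, 0.153, -0.186]
wrist_force: [-0.5, 0.6, -6.9]
finger_gap: 0.0547
grasp_force: 97.0
```

Call:
{"op": "drive_tool", "data": {
  "commands": "1.6 0 0 0 0 0 0.3; 1.6 0 0 0 0 0 0.3; 1.4 0 0 0 0 0 0.3; 1 0 0 0 0 0 0.3; 0 0 0 0 0 0 0.3"
}}

```text
t: 8.72
tcp_pos: [0.5599, -0.0028, 0.1046]
tcp_rot: [0.623, 0.745, 0.154, -0.184]
wrist_force: [0.7, 0.3, -6.6]
finger_gap: 0.0552
grasp_force: 97.1
```

```bash
python3 chk.py
```

```text
8.825 bed [0.0529 0.0002 0.0321] rot err [ 0.0454  0.2273 -0.1058] F bed [-5.0938  0.3444 -5.9787] gap 0.05509591938368599 97.06610798835754
```

Call:
{"op": "drive_tool", "data": {
  "commands": "0 0 0.5 0 0.1 0 0.3; 0 0 0.3 0 0.1 0 0.3; 0 0 0.1 0 0 0 0.3; 0 0 0 0 0 0 0.3; 0 0 0 0 0 0 0.3"
}}

```text
t: 9.45
tcp_pos: [0.5593, 0.0005, 0.0961]
tcp_rot: [0.623, 0.744, 0.155, -0.186]
wrist_force: [-0.2, 0.8, -7.9]
finger_gap: 0.0547
grasp_force: 97.4
```

```bash
python3 chk.py
```

```text
9.55 bed [0.0536 0.     0.0231] rot err [ 0.0503 -0.0091 -0.0701] F bed [-4.1455  0.126  -6.8892] gap 0.05487272464896137 97.36126899719238
```

Call:
{"op": "drive_tool", "data": {
  "commands": "0.4 0 0 0 0 0 0.3; 0.4 0 0 0 0 0 0.3; 0.2 0 0 0 0 0 0.3; 0.1 0 0 0 0 0 0.3; 0 0 0 0 0 0 0.3"
}}

```text
t: 10.18
tcp_pos: [0.5575, 0.0101, 0.1012]
tcp_rot: [0.623, 0.744, 0.155, -0.186]
wrist_force: [0.4, -0.6, -6.8]
finger_gap: 0.0549
grasp_force: 97.3
```

```bash
python3 chk.py
```

```text
10.275 bed [0.0644 0.0002 0.023 ] rot err [ 0.0364 -0.0096 -0.0843] F bed [-2.9609  0.4371 -6.5081] gap 0.0549186318795217 97.33596682548523
```

Call:
{"op": "drive_tool", "data": {
  "commands": "0 0 0.1 0 0 0 0.3; 0.1 0 0 0 0 0 0.3; 0.1 0 0 0 0 0 0.3; 0.1 0 0 0 0 0 0.3; 0 0 0 0 0 0 0.3"
}}

```text
t: 10.9
tcp_pos: [0.5575, 0.0106, 0.1011]
tcp_rot: [0.624, 0.744, 0.155, -0.184]
wrist_force: [0.5, -7.0, -6.5]
finger_gap: 0.055
grasp_force: 97.8
```

```bash
python3 chk.py
```

```text
11.0 bed [0.065  0.     0.0226] rot err [ 0.1129  0.1704 -0.1551] F bed [-9.0006  0.3536 -3.3081] gap 0.05474429628594818 97.75471329689026
```

Call:
{"op": "drive_tool", "data": {
  "commands": "0 0 0.1 0 0 0 0.3; 0 0 0.1 0 0 0 0.3; 0 0 0 0 0 0 0.3; 0 0 0 0 0 0 0.3; 0 0 0 0 0 0 0.3"
}}

```text
t: 11.62
tcp_pos: [0.5575, 0.0106, 0.1009]
tcp_rot: [0.624, 0.744, 0.154, -0.184]
wrist_force: [-2.9, -13.5, 9.6]
finger_gap: 0.0549
grasp_force: 99.9
```

```bash
python3 chk.py
```

```text
11.725 bed [ 0.0649 -0.      0.0225] rot err [ 0.0982  0.2004 -0.1574] F bed [-6.7199  5.5836 14.0979] gap 0.05515558107433817 99.9055802822113
```

Call:
{"op": "drive_tool", "data": {
  "commands": "0 0 0 0 0 0 0.8; 0 0 0 0 0 0 0.8; 0 0 0 0 0 0 0.8; 0 0 0 0 0 0 0.8; 0 0 0 0 0 0 0.8",
  "grip_force": 20
}}

```text
t: 12.35
tcp_pos: [0.5568, 0.0143, 0.1]
tcp_rot: [0.623, 0.744, 0.155, -0.186]
wrist_force: [-0.6, -0.8, 0.1]
finger_gap: 0.0679
grasp_force: 0.0
```

```bash
python3 chk.py
python3 - <<'E'
from h import *
ci=camera_info('wrist');a,da=get_image("wrist")
C=(cloud('wrist',da,ci)-BO).reshape(-1,3)@np.c_[BX,BY,BZ];I=a.reshape(-1,3).astype(int)
m=(I[:,0]-I[:,2]>25)&(abs(C[:,1])<.05)&(C[:,2]>.045)&(C[:,2]<.075)&(C[:,0]>0)&(C[:,0]<.14)
q=C[m];print(len(q),np.percentile(q,[1,50,99],axis=0))
X,Y=q[:,0],q[:,1]
for t in np.arange(.06,.13,.01):
  k=abs(X-t)<.004;print(t.round(3),k.sum(),np.percentile(Y[k],[1,99]),np.median(q[k,2]))
E
```

```text
12.45 bed [0.0677 0.0001 0.0199] rot err [ 0.0347 -0.0224 -0.0719] F bed [-0.1432  0.0723  0.2969] gap 0.06821213315625235 0.0
26246 [[ 0.0462 -0.0268  0.0584]
 [ 0.1014  0.0001  0.06  ]
 [ 0.1393  0.027   0.0614]]
0.06 1667 [-0.0272  0.0265] 0.06003253794405111
0.07 1815 [-0.0269  0.0267] 0.06004414608857704
0.08 1938 [-0.0268  0.0269] 0.060038009295598486
0.09 2105 [-0.0268  0.0269] 0.060030647650787264
0.1 2288 [-0.0266  0.027 ] 0.06002982467452167
0.11 2478 [-0.0267  0.027 ] 0.06005813278382893
0.12 2678 [-0.0265  0.0271] 0.06006847894346727
0.13 2948 [-0.0264  0.0273] 0.060087065384319925
```

Call:
{"op": "drive_tool", "data": {
  "commands": "0 0 -1.5 0 0 0 0.8; 0 0 -4 0 0 0 1; -0.5 0 -6 0 0 0 1; -1 0 -6 0 0 0 1; -1 0 -6 0 0 0 1"
}}

```text
t: 13.12
tcp_pos: [0.58, -0.118, 0.2986]
tcp_rot: [0.623, 0.744, 0.155, -0.185]
wrist_force: [1.3, 0.5, -1.4]
finger_gap: 0.0856
grasp_force: 0.0
```

```bash
python3 chk.py
cat > look.py <<'E'
from h import *
import sys
ci=camera_info('wrist');a,da=get_image("wrist");s=state()
cv2.imwrite('pics/%s.png'%sys.argv[1],a[...,::-1])
B=((cloud('wrist',da,ci)-BO).reshape(-1,3)@np.c_[BX,BY,BZ]);I=a.reshape(-1,3).astype(int)
w=(I[:,0]-I[:,2]>25)
m=w&(abs(B[:,1])<.05)&(B[:,2]>.05)&(B[:,2]<.07)&(B[:,0]>-.05)&(B[:,0]<.14);q=B[m]
if len(q):print('ham',len(q),np.percentile(q,[0,1,50,99],axis=0))
m=w&(B[:,2]>.13)&(B[:,2]<.23)&(np.hypot(B[:,0]-.165,B[:,1])<.06);q=B[m]
if len(q):
  t=q[q[:,2]>np.percentile(q[:,2],98)-.007];c=(np.percentile(t,3,axis=0)+np.percentile(t,97,axis=0))/2
  print('grip',len(q),len(t),'top z',np.percentile(q[:,2],[50,90,98]),'c',c,'phi',np.degrees(np.arctan2(c[1],c[0]-.165)),'r',np.hypot(c[0]-.165,c[1]))
E
python3 look.py w4
```

```text
13.225 bed [ 0.0395 -0.0018  0.2632] rot err [ 0.6728  0.4036 -0.2317] F bed [-0.5032 -0.3342  0.6434] gap 0.08575696361531622 0.0
ham 4135 [[ 0.0202 -0.0278  0.0556]
 [ 0.0224 -0.027   0.0578]
 [ 0.0856  0.0002  0.0599]
 [ 0.1398  0.0274  0.0617]]
grip 155 45 top z [0.1746 0.1836 0.186 ] c [0.1897 0.0226 0.183 ] phi 42.51513661735274 r 0.03351267654968105
```

View pics/w4.png

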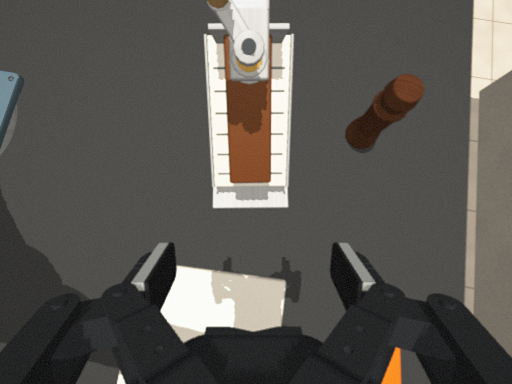

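Ham lies centred on the bed, (228–271, 35–182), its lower end at 20 mm, so its top end is against the plate; the hub is at (250,47). Now the crank.

Run:
```python
from h import *
c=plan(unbed([.2006,.0228,.245]),BR,6,1,dec=2)
plan(unbed([.2006,.0228,.175]),BR,3,1,s=c,dec=2)
```

```text
2.66 -0.4 0.23 0.1 0 0 1; 2.66 -0.4 0.23 0.1 0 0 1; 2.66 -0.4 0.22 0.1 0.1 0 1; 2.66 -0.41 0.23 0 0 -0.1 1; 2.66 -0.4 0.23 0.1 0.1 0 1
2.66 -0.4 0.24 0 0 -0.1 1
-> [0.5323 0.0217 0.3611] err mm 0.04384224696206844
0 0 2.33 0 0 0 1; 0 0 2.33 0 0 0 1; 0 0 2.34 0 0 0 1
-> [0.5265 0.054  0.2993] err mm 0.0380676240015643
```

Call:
{"op": "drive_tool", "data": {
  "commands": "3.2 -0.5 0.2 0.1 0 0 1; 3.2 -0.5 0.3 0.1 0 0 1; 3.2 -0.5 0.3 0.1 0.1 0 1; 3.2 -0.5 0.3 0.1 0.1 -0.1 1; 3.2 -0.5 0.3 0.1 0 -0.1 1"
}}

```text
t: 13.9
tcp_pos: [0.5279, 0.0265, 0.3584]
tcp_rot: [0.62, 0.746, 0.153, -0.19]
wrist_force: [0.6, -0.4, 0.0]
finger_gap: 0.0852
grasp_force: 0.0
```

```bash
python3 chk.py; sed -i 's/\.13)&(B/.13)\&(B/' look.py; python3 look.py w5 | tail -1
```

```text
14.0 bed [0.2077 0.0261 0.24  ] rot err [-0.6163 -0.2754  0.5014] F bed [ 0.334  -0.8535  0.0883] gap 0.08559366910105949 0.0
grip 945 512 top z [0.2063 0.2116 0.2123] c [0.2012 0.0228 0.2091] phi 32.166286730001154 r 0.04278037199600559
```

Call:
{"op": "drive_tool", "data": {
  "commands": "-0.4 0.2 0.3 -0.3 -0.1 0.2 1; -0.3 0.1 1.2 -0.3 -0.1 0.2 1; 0 0 2 0 0 0 1; 0 0 2 0 0 0 1; 0 0 1 0 0 0 1"
}}

```text
t: 14.68
tcp_pos: [0.5272, 0.0494, 0.2962]
tcp_rot: [0.625, 0.742, 0.155, -0.186]
wrist_force: [-0.6, 0.5, -0.3]
finger_gap: 0.0856
grasp_force: 0.0
```

```bash
python3 chk.py
```

```text
14.775 bed [0.1953 0.0229 0.1749] rot err [ 0.0134 -0.076  -0.3115] F bed [-0.7714  0.8494  0.5636] gap 0.08535055732304678 0.0
```

Call:
{"op": "drive_tool", "data": {
  "commands": "0.5 0 0 0 0 0 1; 0 0 0 0 0 -0.3 0; 0 0 0 0 0 0 0; 0 0 0 0 0 0 0; 0 0 0 0 0 0 0",
  "grip_force": 40
}}

```text
t: 15.4
tcp_pos: [0.5272, 0.0535, 0.3006]
tcp_rot: [0.622, 0.744, 0.156, -0.185]
wrist_force: [-1.3, -0.9, 1.9]
finger_gap: 0.0193
grasp_force: 38.9
```

Call:
{"op": "drive_tool", "data": {
  "commands": "0 0 0 0 0 0 0; 0 0 0 0 0 0 0; 0 0 0 0 0 0 0; 0 0 0 0 0 0 0; 0 0 0 0 0 0 0"
}}

```text
t: 16.02
tcp_pos: [0.5273, 0.0535, 0.3005]
tcp_rot: [0.622, 0.744, 0.156, -0.185]
wrist_force: [-2.8, -2.4, 4.9]
finger_gap: 0.0195
grasp_force: 39.1
```

```bash
python3 chk.py
```

```text
16.125 bed [0.2006 0.0222 0.1764] rot err [ 0.1312 -0.0077  0.0225] F bed [0.331  3.0973 5.7101] gap 0.01942355799987067 39.064688086509705
```

```bash
cat > circ.py <<'E'
import numpy as np,sys
phi,step,n,e=map(float,sys.argv[1:5]);n=int(n);r=4.2
acc=np.zeros(3);out=[];p0=np.radians(phi)
for k in range(1,n+1):
    p=np.radians(phi-step*k)
    t=np.array([r*(np.cos(p)-np.cos(p0)),-r*(np.sin(p)-np.sin(p0)),step*k/360])
    d=(t-acc).round(2);acc+=d
    out.append('%g %g %g 0 0 0 0'%tuple(d+0.))
for i in range(0,n,5):print('; '.join(out[i:i+5]), ' #end phi %.1f'%(phi-step*min(i+5,n)))
E
python3 circ.py 32.2 18 40 0
```

```text
0.52 1.21 0.05 0 0 0 0; 0.12 1.31 0.05 0 0 0 0; -0.29 1.28 0.05 0 0 0 0; -0.68 1.13 0.05 0 0 0 0; -0.99 0.86 0.05 0 0 0 0  #end phi -57.8
-1.2 0.52 0.05 0 0 0 0; -1.31 0.12 0.05 0 0 0 0; -1.28 -0.29 0.05 0 0 0 0; -1.13 -0.68 0.05 0 0 0 0; -0.87 -0.98 0.05 0 0 0 0  #end phi -147.8
-0.52 -1.21 0.05 0 0 0 0; -0.11 -1.31 0.05 0 0 0 0; 0.29 -1.28 0.05 0 0 0 0; 0.67 -1.13 0.05 0 0 0 0; 0.99 -0.87 0.05 0 0 0 0  #end phi -237.8
1.21 -0.51 0.05 0 0 0 0; 1.3 -0.12 0.05 0 0 0 0; 1.29 0.29 0.05 0 0 0 0; 1.12 0.67 0.05 0 0 0 0; 0.87 0.99 0.05 0 0 0 0  #end phi -327.8
0.52 1.21 0.05 0 0 0 0; 0.12 1.31 0.05 0 0 0 0; -0.29 1.28 0.05 0 0 0 0; -0.68 1.13 0.05 0 0 0 0; -0.99 0.86 0.05 0 0 0 0  #end phi -417.8
-1.2 0.52 0.05 0 0 0 0; -1.31 0.12 0.05 0 0 0 0; -1.28 -0.29 0.05 0 0 0 0; -1.13 -0.68 0.05 0 0 0 0; -0.87 -0.98 0.05 0 0 0 0  #end phi -507.8
-0.52 -1.21 0.05 0 0 0 0; -0.11 -1.31 0.05 0 0 0 0; 0.29 -1.28 0.05 0 0 0 0; 0.67 -1.13 0.05 0 0 0 0; 0.99 -0.87 0.05 0 0 0 0  #end phi -597.8
1.21 -0.51 0.05 0 0 0 0; 1.3 -0.12 0.05 0 0 0 0; 1.29 0.29 0.05 0 0 0 0; 1.12 0.67 0.05 0 0 0 0; 0.87 0.99 0.05 0 0 0 0  #end phi -687.8
```

Call:
{"op": "drive_tool", "data": {
  "commands": "0.52 1.21 0.05 0 0 0 0; 0.12 1.31 0.05 0 0 0 0; -0.29 1.28 0.05 0 0 0 0; -0.68 1.13 0.05 0 0 0 0; -0.99 0.86 0.05 0 0 0 0"
}}

```text
t: 16.75
tcp_pos: [0.587, 0.053, 0.2917]
tcp_rot: [0.622, 0.744, 0.156, -0.185]
wrist_force: [-4.4, -4.0, 5.0]
finger_gap: 0.0191
grasp_force: 39.3
```

```bash
cat > ck2.py <<'E'
from h import *
F=[]
for i in range(2):
    s=state();F.append(np.array([BX,BY,BZ])@s['wrist_force']);get_image("wrist")
s=state();F.append(np.array([BX,BY,BZ])@s['wrist_force']);b=bed(s['tcp_pos']);ph=np.arctan2(b[1],b[0]-.165)
er=np.array([np.cos(ph),np.sin(ph)]);et=np.array([-er[1],er[0]])
print('t %.2f'%s['t'],'bed',b,'phi %.1f r %.4f'%(np.degrees(ph),np.hypot(b[1],b[0]-.165)),'rot',(R.from_quat(s['tcp_rot']).inv()*BR).as_rotvec(degrees=True).round(2),'gap %.4f gf %.0f'%(s['finger_gap'],s['grasp_force']))
for f in F:print(' F rad %.1f tang %.1f z %.1f'%(f[:2]@er,f[:2]@et,f[2]))
E
python3 ck2.py
```

```text
t 16.85 bed [ 0.1852 -0.0371  0.1738] phi -61.4 r 0.0423 rot [ 0.25  0.01 -0.09] gap 0.0194 gf 39
 F rad -4.6 tang 2.0 z 5.9
 F rad 0.4 tang -0.2 z 3.5
 F rad -0.1 tang -2.9 z 2.7
```

Call:
{"op": "drive_tool", "data": {
  "commands": "-1.2 0.52 0.05 0 0 0 0; -1.31 0.12 0.05 0 0 0 0; -1.28 -0.29 0.05 0 0 0 0; -1.13 -0.68 0.05 0 0 0 0; -0.87 -0.98 0.05 0 0 0 0"
}}

```text
t: 17.48
tcp_pos: [0.5824, 0.002, 0.2627]
tcp_rot: [0.622, 0.744, 0.157, -0.185]
wrist_force: [0.8, 1.9, 6.3]
finger_gap: 0.0192
grasp_force: 39.4
```

Call:
{"op": "drive_tool", "data": {
  "commands": "-0.52 -1.21 0.05 0 0 0 0; -0.11 -1.31 0.05 0 0 0 0; 0.29 -1.28 0.05 0 0 0 0; 0.67 -1.13 0.05 0 0 0 0; 0.99 -0.87 0.05 0 0 0 0"
}}

```text
t: 18.1
tcp_pos: [0.5224, 0.0044, 0.2668]
tcp_rot: [0.623, 0.744, 0.156, -0.184]
wrist_force: [5.6, 0.6, 2.2]
finger_gap: 0.0192
grasp_force: 39.3
```

Call:
{"op": "drive_tool", "data": {
  "commands": "1.21 -0.51 0.05 0 0 0 0; 1.3 -0.12 0.05 0 0 0 0; 1.29 0.29 0.05 0 0 0 0; 1.12 0.67 0.05 0 0 0 0; 0.87 0.99 0.05 0 0 0 0"
}}

```text
t: 18.73
tcp_pos: [0.5259, 0.0581, 0.2917]
tcp_rot: [0.622, 0.745, 0.155, -0.185]
wrist_force: [2.0, -7.1, 2.5]
finger_gap: 0.0193
grasp_force: 39.7
```

```bash
python3 ck2.py
```

```text
t 18.82 bed [0.2014 0.0213 0.1663] phi 30.4 r 0.0422 rot [0.17 0.05 0.11] gap 0.0190 gf 39
 F rad -4.9 tang 2.1 z 5.7
 F rad -4.5 tang 0.1 z 3.1
 F rad -3.6 tang -2.7 z 5.3
```

Call:
{"op": "drive_tool", "data": {
  "commands": "0.52 1.21 0.05 0 0 0 0; 0.12 1.31 0.05 0 0 0 0; -0.29 1.28 0.05 0 0 0 0; -0.68 1.13 0.05 0 0 0 0; -0.99 0.86 0.05 0 0 0 0"
}}

```text
t: 19.45
tcp_pos: [0.5846, 0.0592, 0.2838]
tcp_rot: [0.622, 0.745, 0.155, -0.186]
wrist_force: [-2.6, -6.2, 7.2]
finger_gap: 0.0191
grasp_force: 40.1
```

Call:
{"op": "drive_tool", "data": {
  "commands": "-1.2 0.52 0.05 0 0 0 0; -1.31 0.12 0.05 0 0 0 0; -1.28 -0.29 0.05 0 0 0 0; -1.13 -0.68 0.05 0 0 0 0; -0.87 -0.98 0.05 0 0 0 0"
}}

```text
t: 20.08
tcp_pos: [0.5814, 0.0068, 0.254]
tcp_rot: [0.622, 0.744, 0.156, -0.185]
wrist_force: [3.1, -1.7, 5.9]
finger_gap: 0.019
grasp_force: 39.7
```

Call:
{"op": "drive_tool", "data": {
  "commands": "-0.52 -1.21 0.05 0 0 0 0; -0.11 -1.31 0.05 0 0 0 0; 0.29 -1.28 0.05 0 0 0 0; 0.67 -1.13 0.05 0 0 0 0; 0.99 -0.87 0.05 0 0 0 0"
}}

```text
t: 20.7
tcp_pos: [0.5214, 0.0092, 0.258]
tcp_rot: [0.623, 0.744, 0.156, -0.185]
wrist_force: [5.8, -1.6, 4.6]
finger_gap: 0.0196
grasp_force: 39.7
```

```bash
python3 ck2.py; python3 circ.py 122.2 9 30 0
```

```text
t 20.80 bed [0.1446 0.0366 0.1587] phi 119.2 r 0.0419 rot [ 0.04 -0.03  0.12] gap 0.0195 gf 40
 F rad -4.7 tang 2.8 z 5.3
 F rad 1.3 tang 1.1 z 9.7
 F rad -0.5 tang -1.8 z 8.9
0.58 -0.31 0.02 0 0 0 0; 0.63 -0.21 0.03 0 0 0 0; 0.65 -0.11 0.02 0 0 0 0; 0.66 -0.01 0.03 0 0 0 0; 0.65 0.1 0.02 0 0 0 0  #end phi 77.2
0.63 0.19 0.03 0 0 0 0; 0.59 0.3 0.02 0 0 0 0; 0.54 0.38 0.03 0 0 0 0; 0.47 0.46 0.02 0 0 0 0; 0.39 0.53 0.03 0 0 0 0  #end phi 32.2
0.31 0.58 0.03 0 0 0 0; 0.21 0.62 0.02 0 0 0 0; 0.11 0.65 0.02 0 0 0 0; 0.01 0.66 0.03 0 0 0 0; -0.1 0.65 0.02 0 0 0 0  #end phi -12.8
-0.19 0.63 0.03 0 0 0 0; -0.29 0.59 0.02 0 0 0 0; -0.39 0.54 0.03 0 0 0 0; -0.46 0.47 0.02 0 0 0 0; -0.52 0.4 0.03 0 0 0 0  #end phi -57.8
-0.59 0.3 0.02 0 0 0 0; -0.62 0.22 0.03 0 0 0 0; -0.65 0.11 0.02 0 0 0 0; -0.66 0 0.03 0 0 0 0; -0.65 -0.09 0.02 0 0 0 0  #end phi -102.8
-0.63 -0.2 0.03 0 0 0 0; -0.59 -0.29 0.02 0 0 0 0; -0.54 -0.38 0.03 0 0 0 0; -0.47 -0.46 0.02 0 0 0 0; -0.4 -0.53 0.03 0 0 0 0  #end phi -147.8
```

Call:
{"op": "drive_tool", "data": {
  "commands": "0.58 -0.31 0.02 0 0 0 0; 0.63 -0.21 0.03 0 0 0 0; 0.65 -0.11 0.02 0 0 0 0; 0.66 -0.01 0.03 0 0 0 0; 0.65 0.1 0.02 0 0 0 0"
}}

```text
t: 21.42
tcp_pos: [0.5113, 0.036, 0.2716]
tcp_rot: [0.623, 0.744, 0.156, -0.184]
wrist_force: [3.3, -4.6, 4.0]
finger_gap: 0.0195
grasp_force: 39.8
```

Call:
{"op": "drive_tool", "data": {
  "commands": "0.63 0.19 0.03 0 0 0 0; 0.59 0.3 0.02 0 0 0 0; 0.54 0.38 0.03 0 0 0 0; 0.47 0.46 0.02 0 0 0 0; 0.39 0.53 0.03 0 0 0 0"
}}

```text
t: 22.05
tcp_pos: [0.5247, 0.0623, 0.2826]
tcp_rot: [0.623, 0.744, 0.155, -0.185]
wrist_force: [0.0, -7.2, 6.5]
finger_gap: 0.0193
grasp_force: 40.1
```

```bash
python3 ck2.py
```

```text
t 22.15 bed [0.2007 0.0225 0.1563] phi 32.2 r 0.0421 rot [0.1  0.05 0.05] gap 0.0192 gf 40
 F rad -2.0 tang 2.8 z 9.0
 F rad -4.2 tang 0.0 z 7.1
 F rad -2.4 tang 0.2 z 7.6
```

Still only drag. One 45° call at a time.

Call:
{"op": "drive_tool", "data": {
  "commands": "0.31 0.58 0.03 0 0 0 0; 0.21 0.62 0.02 0 0 0 0; 0.11 0.65 0.02 0 0 0 0; 0.01 0.66 0.03 0 0 0 0; -0.1 0.65 0.02 0 0 0 0"
}}

```text
t: 22.78
tcp_pos: [0.5545, 0.0739, 0.2845]
tcp_rot: [0.622, 0.745, 0.155, -0.186]
wrist_force: [-1.1, -4.8, 7.9]
finger_gap: 0.0194
grasp_force: 40.2
```

```bash
python3 ck2.py;python3 circ.py -12.8 5 30 0
```

```text
t 22.88 bed [ 0.2064 -0.0088  0.1551] phi -12.1 r 0.0423 rot [ 0.04 -0.    0.05] gap 0.0194 gf 40
 F rad -0.7 tang 1.8 z 9.1
 F rad -0.9 tang 1.4 z 9.5
 F rad -1.8 tang -0.6 z 8.2
-0.1 0.35 0.01 0 0 0 0; -0.12 0.35 0.02 0 0 0 0; -0.16 0.33 0.01 0 0 0 0; -0.19 0.31 0.02 0 0 0 0; -0.21 0.3 0.01 0 0 0 0  #end phi -37.8
-0.23 0.28 0.01 0 0 0 0; -0.26 0.26 0.02 0 0 0 0; -0.29 0.23 0.01 0 0 0 0; -0.3 0.21 0.02 0 0 0 0; -0.32 0.19 0.01 0 0 0 0  #end phi -62.8
-0.33 0.15 0.01 0 0 0 0; -0.34 0.12 0.02 0 0 0 0; -0.36 0.09 0.01 0 0 0 0; -0.36 0.07 0.01 0 0 0 0; -0.36 0.03 0.02 0 0 0 0  #end phi -87.8
-0.37 -0.01 0.01 0 0 0 0; -0.37 -0.03 0.02 0 0 0 0; -0.36 -0.06 0.01 0 0 0 0; -0.35 -0.1 0.01 0 0 0 0; -0.34 -0.13 0.02 0 0 0 0  #end phi -112.8
-0.33 -0.16 0.01 0 0 0 0; -0.32 -0.18 0.02 0 0 0 0; -0.3 -0.21 0.01 0 0 0 0; -0.28 -0.24 0.01 0 0 0 0; -0.26 -0.26 0.02 0 0 0 0  #end phi -137.8
-0.23 -0.28 0.01 0 0 0 0; -0.21 -0.3 0.01 0 0 0 0; -0.18 -0.32 0.02 0 0 0 0; -0.15 -0.33 0.01 0 0 0 0; -0.13 -0.35 0.02 0 0 0 0  #end phi -162.8
```

Call:
{"op": "drive_tool", "data": {
  "commands": "-0.1 0.35 0.01 0 0 0 0; -0.12 0.35 0.02 0 0 0 0; -0.16 0.33 0.01 0 0 0 0; -0.19 0.31 0.02 0 0 0 0; -0.21 0.3 0.01 0 0 0 0"
}}

```text
t: 23.5
tcp_pos: [0.5714, 0.071, 0.2807]
tcp_rot: [0.622, 0.745, 0.155, -0.186]
wrist_force: [-2.8, -3.7, 12.1]
finger_gap: 0.0195
grasp_force: 40.4
```

```bash
python3 ck2.py
```

```text
t 23.60 bed [ 0.1994 -0.0246  0.1545] phi -35.6 r 0.0423 rot [-0.02 -0.06  0.07] gap 0.0193 gf 40
 F rad 0.4 tang 4.5 z 12.2
 F rad -0.4 tang 2.5 z 11.0
 F rad -0.4 tang 1.7 z 10.4
```

Call:
{"op": "drive_tool", "data": {
  "commands": "-0.23 0.28 0 0 0 0 0; -0.26 0.26 0 0 0 0 0; -0.29 0.23 0 0 0 0 0; -0.3 0.21 0 0 0 0 0; -0.32 0.19 0 0 0 0 0"
}}

```text
t: 24.22
tcp_pos: [0.5846, 0.0627, 0.2747]
tcp_rot: [0.621, 0.745, 0.156, -0.187]
wrist_force: [-3.5, 0.2, 11.5]
finger_gap: 0.0193
grasp_force: 40.3
```

```bash
python3 ck2.py
```

```text
t 24.32 bed [ 0.1871 -0.0361  0.1541] phi -58.5 r 0.0423 rot [-0.08 -0.19  0.14] gap 0.0192 gf 40
 F rad 0.3 tang 7.0 z 9.7
 F rad 0.4 tang 6.9 z 9.3
 F rad -0.4 tang 5.3 z 9.1
```

Call:
{"op": "drive_tool", "data": {
  "commands": "-0.33 0.15 0 0 0 0 0; -0.34 0.12 0.01 0 0 0 0; -0.36 0.09 0.01 0 0 0 0; -0.36 0.07 0.01 0 0 0 0; -0.18 0.02 0 0 0 0 0"
}}

```text
t: 24.95
tcp_pos: [0.5921, 0.0519, 0.268]
tcp_rot: [0.62, 0.745, 0.157, -0.188]
wrist_force: [-1.6, 4.5, 12.1]
finger_gap: 0.0194
grasp_force: 40.1
```

```bash
python3 ck2.py
```

```text
t 25.05 bed [ 0.1736 -0.0414  0.1538] phi -78.2 r 0.0423 rot [-0.01 -0.32  0.25] gap 0.0192 gf 40
 F rad 1.3 tang 9.7 z 8.5
 F rad 1.3 tang 9.0 z 8.1
 F rad 0.7 tang 7.7 z 8.5
```

Call:
{"op": "drive_tool", "data": {
  "commands": "0.2 -0.02 -0.05 0 0 0 0; 0 0 0 0 0 0 0.5; 0 0 0 0 0 0 0.8; 0 0 0 0 0 0 1; 0 0 0 0 0 0 1"
}}

```text
t: 25.68
tcp_pos: [0.5931, 0.0486, 0.267]
tcp_rot: [0.623, 0.744, 0.156, -0.185]
wrist_force: [-0.3, -0.7, 0.5]
finger_gap: 0.0857
grasp_force: 0.0
```

Call:
{"op": "drive_tool", "data": {
  "commands": "0 0 -2 0 0 0 1; 0 0 -4 0 0 0 1; 0 0 -5 0 0 0 1; -3 0 -4 0 0 0 1; -4 0 -2 0 0 0 1"
}}

```text
t: 26.3
tcp_pos: [0.619, -0.0918, 0.3869]
tcp_rot: [0.622, 0.745, 0.157, -0.183]
wrist_force: [-0.3, -0.2, -0.1]
finger_gap: 0.0852
grasp_force: 0.0
```

Call:
{"op": "drive_tool", "data": {
  "commands": "-4 0 -2 0 0 0 1; -4 0 -2 0 0 0 1; -3 0 -1 0 0 0 1; 0 0 0 0 0 0 1; 0 0 0 0 0 0 1"
}}

```text
t: 26.92
tcp_pos: [0.6393, -0.2082, 0.377]
tcp_rot: [0.622, 0.745, 0.157, -0.185]
wrist_force: [-0.5, 0.4, 0.2]
finger_gap: 0.0854
grasp_force: 0.0
```

```bash
python3 chk.py; python3 look.py w6; python3 -c "
from h import *
a,d=get_image('scene');cv2.imwrite('pics/s6.png',cv2.resize(a[130:320,140:400],None,fx=3,fy=3)[...,::-1])"
```

```text
27.025 bed [-0.0078 -0.0418  0.3744] rot err [ 0.1135 -0.0413  0.1535] F bed [ 0.8429 -0.3664 -0.3171] gap 0.08534576722493083 0.0
ham 2678 [[ 0.0215 -0.0282  0.0531]
 [ 0.0218 -0.0271  0.0571]
 [ 0.0839 -0.0001  0.0599]
 [ 0.1395  0.0274  0.0619]]
grip 34 17 top z [0.1494 0.1551 0.1569] c [ 0.1902 -0.0237  0.1536] phi -43.289667359808 r 0.034634196944287515
```

View pics/w6.png

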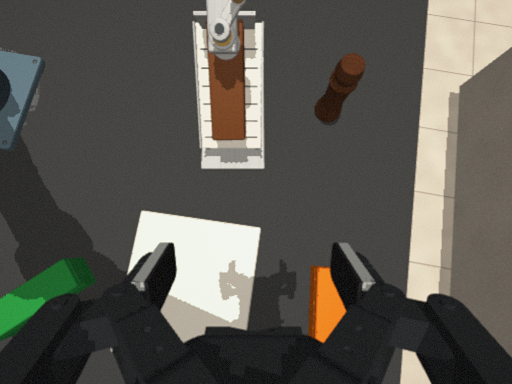

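View pics/s6.png

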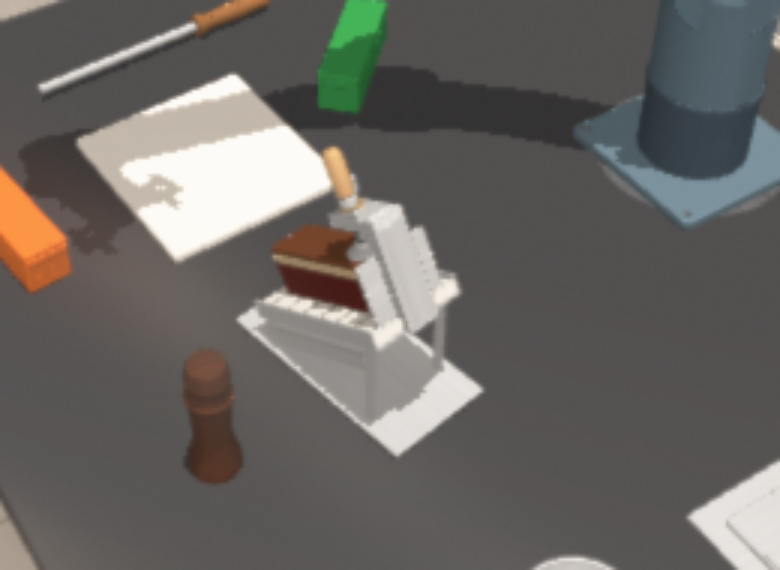

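Both pictures show the ham flat, centred and against the back plate, with its lower end at (228,139) in the wrist view. The pad is down on it at (358,255) in the scene crop. The mill, bowl and honing steel are undisturbed and the gripper is clear.

```bash
python3 -c "
from station import *
print(close_job())"
```

```text
the job is handed in; nothing more can be done
None
```

The ham lies flat and centred on the vice bed with its end against the back plate, clamped to roughly 170–190 N as estimated from the force felt at the crank grip. The gripper is clear and the job was handed in at about 27 s.

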